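# Read a sample tray with the hand probe

## Robot

A 7-joint arm with a two-finger parallel gripper is mounted at the origin on the work surface. World frame = base frame: x ahead of the robot, y to its left, z up, the work surface at z = 0. Lengths are in m, angles in rad, forces in N, time in s.
With the tool pointing down it reaches from about 0.425 to 0.825 m from the base axis. Payload 3.6 kg.
Tool frame: the origin (TCP) lies on the centre line of the jaws, within the pads' length; the fingertips stand 19 mm ahead of it and the grasp point (between the pads) is the TCP; z points along the fingers, y is the line along which they close (so a half turn about z gives the same grasp; the last joint's range is limited). The gripper opens to 93 mm and grips with 3 to 60 N. Pads are 15 mm wide; open, the fingers measure 128 mm over their backs; the gripper's body (75 mm by 188 mm) begins 65 mm behind the grasp point.
Start: joints at [-1.302, 0.615, -0.013, 1.423, 0.008, 1.103, -0.04], TCP at [0.189, 0.622, 0.238] pointing down, gripper open.
Joint ranges: [-3.12, 3.12], [-0.3, 2.06], [-1.34, 1.32], [0.26, 2.42], [-1.36, 4.5], [0.01, 1.98], [-2.84, 2.84]. Speed limits (rad/s): [2.79, 2.79, 3.14, 3.14, 3.14, 3.14, 3.14].

## Interface

Orientations are given as a unit quaternion [w, x, y, z].
In Python, from workcell import monitor, read_camera, workorder gives the robot as it stands. The module is installed in compiled form; this text tells all that it offers.
- The arm moves only by the tool arm_command, never from a script. Its argument "plan" is a list of rows, each an object with "fingers": the closure, from 0 (fully open) to 1 (shut); "translation": the shift along the world's x, y, z in units of 30 mm (1.0 is 30 mm), a list of three; "yaw": the turn about the world's z in units of 8 degrees (1.0 is 8 degrees). In form: [{"fingers": fingers, "translation": [tx, ty, tz], "yaw": yaw}, ...]. A call has 1 to 8 rows; each row is the pose to reach, as a shift and turn from the pose commanded when the call began; what a row does not reach only later rows make up. A row lasts 1/8 s, in which the tool goes at most 62.5 mm and 10.7 degrees, less where a joint would pass 70% of its speed; a pose out of reach is approached as far as the arm can. A call with a gripper value outside its range is refused whole. The fingers move at their own pace and stop on an object; "newtons" is the grip in N (left out, the last holds). Time passes only in rows, so rows that repeat a pose let the fingers close. It gives the time, the measured TCP pose, the force, the opening and the grip force at its end, in the units of the state.
- monitor.observe(): the state, without advancing time (a new reading comes with each control period).
- read_camera(name): name is "scene" or "top" or "wrist"; returns a dict with "img" (400x640x3 uint8, red, green, blue), "vertical_fov" (degrees; the focal length in pixels is half the picture's height over the tangent of half this angle, whatever the lens; pixels are square), "cx", "cy" (the principal point, pixels), "dist" ([k1, k2, p1, p2, k3] as OpenCV has them; the pictures are not rectified), "position" and "attitude" of the camera in the world. Camera axes: x right, y down, z forward; pixel columns grow to the right and rows downward; lengths in m; the calibration is good to about 2 mm. A picture is of the moment at which its call begins. There is no depth.
- workorder.hand_in(): hands the job in; it is judged then, once.
The state is a dict: "t": time; "joint_positions": joint angles; "dq": joint speeds; "joint_efforts": joint torques, N m; "eef_pos": TCP position; "eef_rot": TCP orientation; "contact_force": force on the tool from outside, world axes, zero at the start; "moment": the same for the moment, N m; "width": opening from 0.0 (shut) to 1.0 (fully open); "gripper_force": force on a finger pad.
Only numpy, scipy, OpenCV 4.12 (cv2) and the standard library are available. Lean on these libraries where they do the work, as an engineer would, in place of code of your own. Each camera call takes 0.05 s, during which the arm holds its last target. There are 200 camera calls.

## Task

Slide the white sample tray, the end away from its grip tab first and lying flat, into the guide of the grey reading stage until it is fully home against the stop. Then take the flat-handled probe (not the round pen) out of its stand and hold it upright with its spring tip gently on the tray inside the ring mark, the tip pressed about half way in and the broad faces of its handle parallel to the tray's long sides. Finish while still holding it there; leave the other things where they are.

Things in the scene. Friction and masses are not known exactly. Their poses are not given: they have to be found in the camera images.
- tray: loose white tray, 0.12 to 0.26 kg, flat on the bench: slab 130 (x) x 80 (y) x 6 mm; origin = centre of its underside, z up. An upright grip tab stands on it at x = -40 mm, y = 0: 10 mm thick (x), 40 mm wide (y), from z = 6 to 42 mm. Its +x end enters the guide first. It bears a ring mark and five small grey squares, which are not the mark
- spot (a point): centre of the ring mark (black ring, inner radius 7 mm, outer 9.5 mm, with a centre dot) on the tray's upper face, at x = 22, y = 12, z = 6 mm of the tray; the point has the tray's axes
- stage_home (a point): where the tray's origin lies when fully home, on the stage's deck (z of this point = deck height); x = slide-in direction, away from the robot, z up. Guide from x = -5 to 65 mm: walls 83 mm apart, lips over the tray's side edges 9 mm above the deck (68 mm open between the lips, lip tops 14 mm above the deck). The stop is at x = 65 mm
- stage: fixed grey reading stage; origin 25 mm under stage_home, same axes; deck 25 mm above the bench, 116 mm wide. From x = -140 to -5 mm the deck is a flat open apron to lay the tray on, but for two flared cheeks (10 mm high, mouth about 105 mm wide) at the sides from x = -35 to -5. Behind the stop a block rises 30 mm above the deck, to x = 103 mm
- probe: loose hand probe, 0.15 kg, upright, tip down, in a grey stand. Origin on its axis at the barrel's lower end, z up. Barrel 18 mm thick, z = 0 to 60 mm; black collar 40 (x) x 30 (y) mm, z = 60 to 66, rests on the stand; white flat handle 30 (x) x 16 (y) mm, z = 66 to 136, broad faces square to y: probe x parallel to tray x (either way) is the asked attitude
- probe_tip (a point): lowest point of the probe's spring tip, a round-nosed steel rod 7 mm thick, 22 mm below the probe's origin when not pressed
- tip_rod (a joint): how far the spring tip is pressed in, 0 to 0.010 m; the spring pushes with 1 N at the start of its travel, 3 N half way, 5 N at the end
- stand: fixed grey stand holding the probe: 70 x 70 mm, origin centre of underside; its top plate is 105 mm above the bench with a 24 mm through hole in the middle, in which the probe hangs by its collar; the probe must rise 82 mm to come clear
- other_stand: an equal stand holding the round pen; the two stands may change places
- round_pen: round pen-shaped instrument standing in the other stand (bystander, NOT the probe): round handle 22 mm thick, 58 mm tall, round collar 32 mm across; origin 60 mm below the collar's underside, z up
- beaker: glass beaker, 66 mm across, 85 mm tall (bystander); origin centre of underside
- bottle: amber bottle, 64 mm across, 150 mm tall (bystander); origin centre of underside
- dish: clear flat dish, 88 mm across, 15 mm tall (bystander); origin centre of underside
- vial: small glass vial, 26 mm across, 45 mm tall, beside the stands (bystander); origin centre of underside
Not all that is in view belongs to the job. What is shaped like the tray but blue is not meant. Leave any pink or purple look-alike of the stand alone.

How it is judged:
By the outcome, as a careful person would: the job done as asked, in the order asked, and still so for the second after the job is handed in, while the arm keeps its last pose, push and grip.
It also fails if it takes over 62 s, if anything falls off the work surface, if the arm or the gripper's body presses on something with over 40 N, if the wrist force passes 120 N, or if a joint passes its speed limit or range.

## Working session

There is one attempt and no reset: what is moved stays moved. The work goes in short steps, Python scripts to look and compute and a tool call to move; the robot and the scene stay as the last step left them, time stands still between calls to the robot, and variables do not carry over. Pictures are saved under pics/ and viewed, at most 10 in all, crops included, and the job is handed in when it is done.

Besides the shell and the picture viewer there is one more tool, called as name([rows], argument=value, ...), one row to a line, values as JSON. arm_command: Moves the arm, as the interface text tells. Its arguments: {"type":"object","properties":{"plan":{"type":"array"},"newtons":{"type":"number"}},"required":["plan"]}

```bash
mkdir -p pics; cat > h.py <<'E'
import numpy as np, cv2
from scipy.spatial.transform import Rotation as R
from workcell import monitor, read_camera, workorder
def cam(n):
    c=read_camera(n); h=c["img"].shape[0]; f=h/2/np.tan(np.radians(c["vertical_fov"])/2)
    c["K"]=np.array([[f,0,c["cx"]],[0,f,c["cy"]],[0,0,1]]); c["d"]=np.array(c["dist"],float)
    a=np.array(c["attitude"],float)
    c["R"]=a if a.shape==(3,3) else R.from_quat(a,scalar_first=True).as_matrix()
    c["p"]=np.array(c["position"]); return c
def rays(c,uv):
    u=cv2.undistortPoints(np.array(uv,float).reshape(-1,1,2),c["K"],c["d"]).reshape(-1,2)
    return np.c_[u,np.ones(len(u))]@c["R"].T
def onz(c,uv,z):
    r=rays(c,uv); return c["p"]+r*((z-c["p"][2])/r[:,2])[:,None]
def proj(c,P):
    r=R.from_matrix(c["R"].T); return cv2.projectPoints((np.array(P,float).reshape(-1,3)-c["p"])@c["R"],np.zeros(3),np.zeros(3),c["K"],c["d"])[0].reshape(-1,2)
def save(n,img,s=1): cv2.imwrite("pics/"+n,cv2.resize(img,None,fx=s,fy=s,interpolation=cv2.INTER_CUBIC)[...,::-1])
E
python3 - <<'E'
from h import *
import pickle
np.set_printoptions(precision=4,suppress=True)
D={}
for n in("scene","top","wrist"):
    c=cam(n);D[n]=c;save(n+"0.png",c["img"]);print(n,c["p"],c["attitude"],c["K"][0,0],c["d"])
pickle.dump(D,open("d0.pkl","wb"));print(monitor.observe())
E
```

```text
scene [1.326  0.2243 1.1394] [-0.2054  0.6091  0.7276 -0.2395] 385.36136860095354 [-0.0481  0.      0.      0.      0.    ]
top [0.3334 0.0945 1.1243] [ 0.0716 -0.6682  0.7364 -0.0788] 363.69209634121853 [-0.0345  0.      0.      0.      0.    ]
wrist [0.117  0.6433 0.3835] [0.112  0.7957 0.5897 0.081 ] 337.7986635762736 [-0.0363  0.      0.      0.      0.    ]
{'t': 0.15, 'joint_positions': array([-1.3015,  0.6157, -0.0126,  1.4245,  0.0081,  1.1034, -0.0404]), 'dq': array([-0.0005, -0.0028,  0.0006, -0.0055,  0.    , -0.0019, -0.0005]), 'joint_efforts': array([  0.0008, -45.9351,   0.2094, -16.5943,  -0.0611,   0.0182,
         0.0002]), 'eef_pos': array([0.1893, 0.6213, 0.2368]), 'eef_rot': array([-0.0001,  0.1474,  0.9891, -0.001 ]), 'contact_force': array([-0.1895, -0.0346,  0.379 ]), 'moment': array([-0.0247,  0.0028, -0.012 ]), 'gripper_force': 0.0, 'width': 0.9988848346535124}
```

View pics/top0.png

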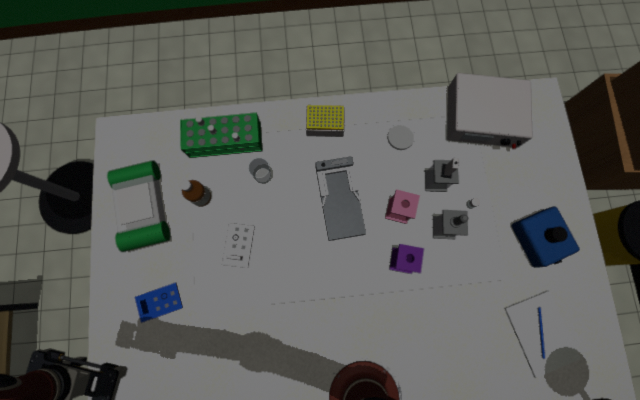

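View pics/scene0.png

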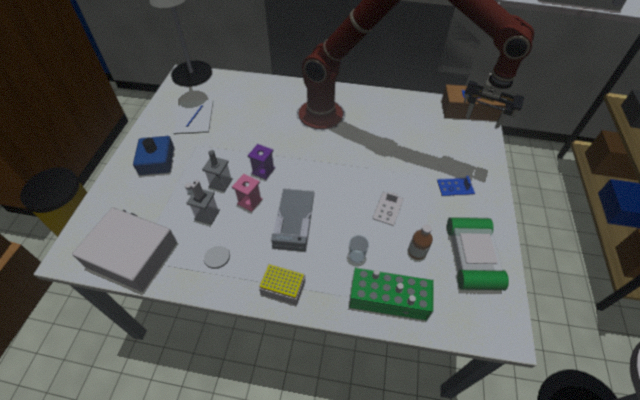

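The top view shows the white tray at (238,245) and the blue look-alike at (158,301). The stage is at (340,200), the grey stands at (443,175) and (453,223), and the pink and purple look-alikes at (403,206) and (408,258). An enlarged montage should tell the probe from the pen.

```bash
python3 - <<'E'
from h import *
import pickle
D=pickle.load(open("d0.pkl","rb"));T=D["top"]["img"];S=D["scene"]["img"]
def cr(I,x,y,w,h,W,H):
    return cv2.resize(np.clip(I[y:y+h,x:x+w]*1.3,0,255).astype(np.uint8),(W,H),interpolation=cv2.INTER_CUBIC)
a=np.hstack([cr(T,210,215,60,60,300,300),cr(T,415,145,70,100,210,300),cr(S,170,140,78,90,260,300)])
b=np.hstack([cr(T,305,145,70,105,200,300),cr(S,260,180,65,75,260,300),cr(S,355,180,62,60,310,300)])
save("m1.png",np.vstack([a,b]))
E
```

```text
(no output)
```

View pics/m1.png

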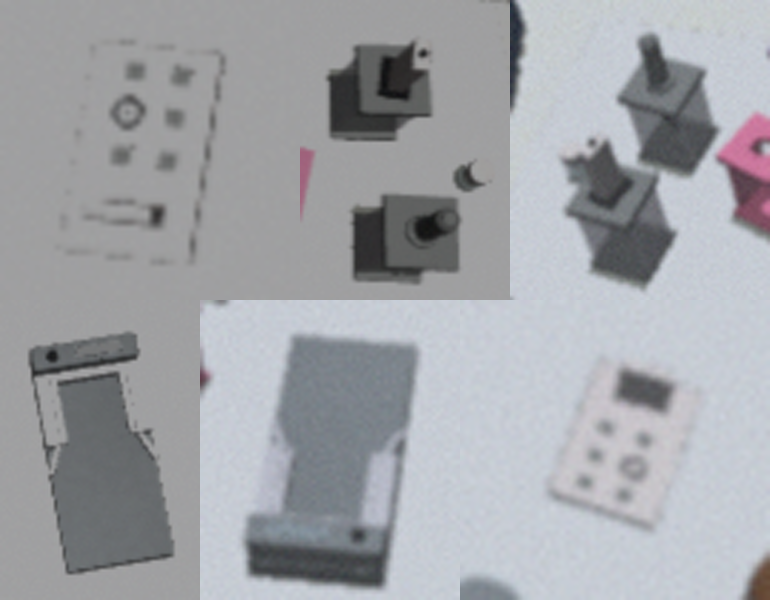

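The two candidates are the flat-handled instrument with a white rectangular end, at top (445,172) / scene (202,195), and the round-handled pen, at top (457,220) / scene (213,160). The first is the probe, because its handle has a rectangular section. The tray's ring is at top (235.6,237.4), and its tab is at the end near the robot. Next are rough positions.

```bash
python3 - <<'E'
from h import *
import pickle
np.set_printoptions(precision=4,suppress=True)
D=pickle.load(open("d0.pkl","rb"));c=D["top"]
o=np.array([210,215]);P=onz(c,o+np.array([[95,42],[223,52],[190,262],[62,250],[128,112]])/5-.4,.006)
print("tray",P[:,:2]);q=P[:4,:2];print(q.mean(0),[np.linalg.norm(q[i]-q[(i+1)%4]) for i in range(4)])
ax=(q[0]+q[1]-q[2]-q[3]);print("yaw",np.degrees(np.arctan2(ax[1],ax[0])))
k=70/200;o=np.array([305,145])
A=onz(c,o+np.array([[68,272],[173,255]])*k,.025)[:,:2];B=onz(c,o+np.array([[30,48],[137,34]])*k,.055)[:,:2]
print("stage",A,B,np.linalg.norm(A[0]-A[1]),np.linalg.norm(B[0]-B[1]));ax=(B.sum(0)-A.sum(0));print(np.degrees(np.arctan2(ax[1],ax[0])),np.linalg.norm(ax)/2)
o=np.array([415,145]);k=1/3
S=onz(c,o+np.array([[357,45],[432,47],[430,115],[357,112]]-np.array([300,0]))*k,.105)[:,:2];print("stand",S,S.mean(0))
print("hand top",onz(c,o+np.array([[122,53]])*k,.105+.076))
w=D["wrist"];e=monitor.observe();Rt=R.from_quat(e["eef_rot"],scalar_first=True).as_matrix()
print("cam in tool",Rt.T@(w["p"]-e["eef_pos"]),Rt.T@w["R"])
E
```

```text
tray [[0.5399 0.3593]
 [0.5259 0.2801]
 [0.399  0.3079]
 [0.4136 0.3853]
 [0.4941 0.3409]]
[0.4696 0.3332] [np.float64(0.0804868412535435), np.float64(0.12991227243247636), np.float64(0.0788179182217665), np.float64(0.1289493593264826)]
yaw -11.993551386195273
stage [[ 0.4544  0.0547]
 [ 0.4615 -0.0583]] [[ 0.696   0.0719]
 [ 0.7007 -0.0451]] 0.11325018981324966 0.11702448080785897
3.622060338270982 0.24090765543410084
stand [[ 0.6511 -0.2762]
 [ 0.6421 -0.3501]
 [ 0.5737 -0.3356]
 [ 0.5835 -0.2649]] [ 0.6126 -0.3067]
hand top [[ 0.6143 -0.3067  0.181 ]]
cam in tool [ 0.0756 -0.0003 -0.1467] [[ 0.0002 -0.9618 -0.2737]
 [ 1.      0.0005 -0.0011]
 [ 0.0012 -0.2737  0.9618]]
```

arm_command([
  {"fingers":0,"translation":[8.0,-9.3,0],"yaw":-10.6},
  {"fingers":0,"translation":[8.0,-9.3,0],"yaw":-10.6},
  {"fingers":0,"translation":[8.0,-9.3,0],"yaw":-10.6},
  {"fingers":0,"translation":[8.0,-9.3,0],"yaw":-10.6},
  {"fingers":0,"translation":[8.0,-9.3,0],"yaw":-10.6},
  {"fingers":0,"translation":[8.0,-9.3,0],"yaw":-10.6},
  {"fingers":0,"translation":[8.0,-9.3,0],"yaw":-10.6},
  {"fingers":0,"translation":[8.0,-9.3,0],"yaw":-10.6},
], newtons=40)

```text
t: 1.15
eef_pos: [0.4299, 0.3418, 0.2375]
eef_rot: [-0.0, 0.778, 0.628, -0.0]
contact_force: [-0.2, -0.1, 0.5]
width: 1.0
gripper_force: 0.0
```

```bash
python3 - <<'E'
from h import *
import pickle
np.set_printoptions(precision=4,suppress=True)
c=cam("wrist");pickle.dump(c,open("w1.pkl","wb"))
e=monitor.observe();print(e["t"],e["eef_pos"],e["eef_rot"],e["joint_positions"])
save("w1.png",np.clip(c["img"]*1.0,0,255).astype(np.uint8))
E
```

```text
1.2 [0.4295 0.3424 0.2373] [-0.0001  0.7789  0.6272 -0.0003] [-0.9826  0.4819  0.4095  1.7282 -0.2243  0.9786 -0.7035]
```

View pics/w1.png

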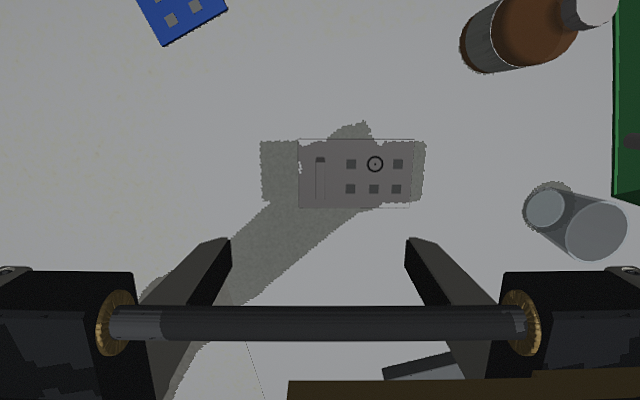

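The wrist view shows the tray right below the gripper, with its ring at (375,163), tab strip at x≈320, and outline from (298,139) to (413,208). I'll measure the edges and the ring.

```bash
python3 - <<'E'
from h import *
import pickle
np.set_printoptions(precision=4,suppress=True)
c=pickle.load(open("w1.pkl","rb"));g=cv2.cvtColor(c["img"],cv2.COLOR_RGB2GRAY)
x0,y0=285,125;s=g[y0:220,x0:430]
m=(s<80).astype(np.uint8);n,l,st,ce=cv2.connectedComponentsWithStats(m)
for i in range(1,n):
    if st[i,4]>15: uv=ce[i]+[x0,y0];print("blob",uv,st[i],onz(c,[uv],.006)[0,:2])
L=cv2.createLineSegmentDetector().detect(cv2.resize(s,None,fx=2,fy=2,interpolation=cv2.INTER_CUBIC))[0].reshape(-1,4)/2
for a in L:
    if np.hypot(a[2]-a[0],a[3]-a[1])>12:
        p=a.reshape(2,2)+[x0,y0];w=onz(c,p,.006)[:,:2];d=w[1]-w[0];print(p.round(1).ravel(),w.ravel(),"ang",np.degrees(np.arctan2(d[1],d[0])).round(1))
E
```

```text
blob [350.4792 138.9792] [42 13 47  2 48] [0.4737 0.3723]
blob [374.5846 163.8462] [ 81  31  18  17 130] [0.4952 0.3392]
blob [317.8065 167.6989] [30 32 10 42 93] [0.4315 0.3484]
blob [350.5455 163.5455] [61 34 10 10 99] [0.4687 0.3453]
blob [397.4545 163.5455] [108  34  10  10  99] [0.5207 0.3341]
blob [349.8387 188.5806] [60 59 10 10 93] [0.4625 0.3168]
blob [373.4565 188.7935] [84 59 10 10 92] [0.4891 0.3108]
blob [395.7841 189.    ] [106  59  10  10  88] [0.5143 0.3051]
[413.4 139.8 375.3 139.9] [0.5421 0.3568 0.5005 0.3656] ang 168.1
[339.7 138.  407.2 138.1] [0.4623 0.3759 0.5355 0.36  ] ang -12.2
[399.1 209.  372.2 208. ] [0.5145 0.2803 0.4838 0.2883] ang 165.5
[317.8 139.7 299.1 139.8] [0.4382 0.3791 0.4179 0.3834] ang 168.0
[300.3 137.8 325.3 137.9] [0.4197 0.3852 0.4467 0.3793] ang -12.3
[372.2 139.9 327.8 139.8] [0.4971 0.3662 0.449  0.3767] ang 167.7
[380.3 206.8 407.8 206.6] [0.4933 0.2876 0.525  0.281 ] ang -11.7
[297.6 200.9 297.7 175.9] [0.4002 0.3151 0.4071 0.344 ] ang 76.6
[296.8 161.6 296.8 145.9] [0.4098 0.3603 0.4139 0.3774] ang 76.7
[314.7 197.8 314.7 163.4] [0.4205 0.3146 0.4291 0.3539] ang 77.7
```

arm_command([
  {"fingers":0,"translation":[0.05,0,-2.0],"yaw":0},
  {"fingers":0,"translation":[0.05,0,-4.0],"yaw":0},
  {"fingers":0,"translation":[0.05,0,-5.8],"yaw":0},
  {"fingers":0,"translation":[0.05,0,-6.85],"yaw":0},
  {"fingers":0.6,"translation":[0.05,0,-6.85],"yaw":0},
  {"fingers":1,"translation":[0.05,0,-6.85],"yaw":0},
  {"fingers":1,"translation":[0.05,0,-6.85],"yaw":0},
  {"fingers":1,"translation":[0.05,0,-6.85],"yaw":0},
], newtons=40)

```text
t: 2.2
eef_pos: [0.4315, 0.3433, 0.0335]
eef_rot: [-0.0, 0.776, 0.631, 0.001]
contact_force: [0.1, -0.3, 1.3]
width: 0.619
gripper_force: 0.0
```

arm_command([
  {"fingers":1,"translation":[0,0,0],"yaw":0},
  {"fingers":1,"translation":[0,0,0],"yaw":0},
  {"fingers":1,"translation":[0,0,0],"yaw":0},
  {"fingers":1,"translation":[0,0,0],"yaw":0},
  {"fingers":1,"translation":[0,0,0],"yaw":0},
  {"fingers":1,"translation":[0,0,0],"yaw":0},
  {"fingers":1,"translation":[0,0,0],"yaw":0},
], newtons=40)

```text
t: 3.08
eef_pos: [0.4311, 0.3427, 0.0321]
eef_rot: [0.0, 0.776, 0.631, 0.0]
contact_force: [-0.3, 0.3, 0.0]
width: 0.105
gripper_force: 40.0
```

```bash
python3 - <<'E'
from h import *
import pickle
np.set_printoptions(precision=4,suppress=True)
D=pickle.load(open("d0.pkl","rb"))
for n,(x0,y0,x1,y1) in(("top",(308,150,372,246)),("scene",(265,182,322,256))):
    c=D[n];s=cv2.cvtColor(c["img"],cv2.COLOR_RGB2GRAY)[y0:y1,x0:x1]
    L=cv2.createLineSegmentDetector().detect(cv2.resize(s,None,fx=3,fy=3,interpolation=cv2.INTER_CUBIC))[0].reshape(-1,4)
    L=(L+.5)/3-.5
    print(n)
    for a in L:
        if np.hypot(a[2]-a[0],a[3]-a[1])>10:
            p=a.reshape(2,2)+[x0,y0]
            r=[]
            for z in(.025,.055):
                w=onz(c,p,z)[:,:2];d=w[1]-w[0];r+=[w.ravel().round(4)]
            print(p.round(1).ravel(),r[0],r[1],"ang",np.degrees(np.arctan2(d[1],d[0])).round(1))
E
```

```text
top
[315.8 174.  314.2 162.4] [0.666  0.0742 0.7047 0.0754] [0.6569 0.0748 0.6946 0.0759] ang 1.7
[352.  165.5 316.2 171.4] [ 0.6828 -0.0427  0.6744  0.0721] [ 0.6733 -0.0389  0.6651  0.0727] ang 94.2
[324.7 172.9 345.4 169.5] [ 0.6669  0.0459  0.6717 -0.0205] [ 0.6578  0.0472  0.6625 -0.0174] ang -85.9
[365.  234.5 328.2 240.8] [ 0.4609 -0.0565  0.4526  0.0566] [ 0.4574 -0.0523  0.4494  0.0576] ang 94.2
[346.2 170.  350.1 189.9] [ 0.6699 -0.0228  0.6041 -0.0275] [ 0.6607 -0.0196  0.5967 -0.0242] ang -175.9
[317.1 172.3 320.9 194.4] [0.6711 0.0694 0.5985 0.0646] [0.6619 0.0701 0.5913 0.0654] ang -176.2
[352.7 191.2 358.9 200. ] [ 0.5992 -0.0352  0.5694 -0.0509] [ 0.5919 -0.0316  0.5629 -0.047 ] ang -152.1
[328.3 193.7 324.2 173.2] [0.5986 0.0414 0.666  0.0474] [0.5914 0.0429 0.657  0.0487] ang 5.1
[324.7 159.8 342.9 156.9] [ 0.7099  0.0416  0.714  -0.0172] [ 0.6996  0.0431  0.7036 -0.0142] ang -86.0
[316.6 169.2 339.  165.6] [ 0.6814  0.0701  0.6865 -0.0017] [0.6719 0.0708 0.6769 0.0009] ang -85.9
[339.7 165.3 351.7 163.5] [ 0.6872 -0.0038  0.6895 -0.0424] [ 0.6776 -0.0011  0.6798 -0
[... 429 characters left out ...]
[314.1 192.6 309.  230.7] [0.4659 0.0588 0.632  0.0718] [0.4891 0.0632 0.6507 0.0759] ang 4.5
[279.7 232.7 282.6 217.3] [ 0.6575 -0.0251  0.5937 -0.0298] [ 0.6755 -0.0183  0.6134 -0.0229] ang -175.8
[283.2 188.1 312.7 190.8] [ 0.4658 -0.0581  0.4585  0.0521] [ 0.4889 -0.0505  0.4819  0.0568] ang 93.8
[277.9 210.7 282.6 188.7] [ 0.5693 -0.0527  0.4686 -0.0597] [ 0.5897 -0.0452  0.4917 -0.0521] ang -176.0
[306.2 234.8 308.4 219.3] [0.6498 0.0655 0.5862 0.0606] [0.668  0.0698 0.6061 0.065 ] ang -175.6
[272.3 239.9 304.5 243.1] [ 0.6899 -0.0427  0.6826  0.0662] [ 0.707  -0.0355  0.7     0.0705] ang 93.8
[302.3 218.1 299.6 234.4] [0.5849 0.0387 0.6522 0.0433] [0.6049 0.0437 0.6703 0.0482] ang 3.9
```

arm_command([
  {"fingers":1,"translation":[0,0,1.2],"yaw":0},
  {"fingers":1,"translation":[0,0,2.4],"yaw":0},
  {"fingers":1,"translation":[0,-1.2,2.4],"yaw":0.5},
  {"fingers":1,"translation":[0,-1.2,2.4],"yaw":0.5},
])

```text
t: 3.58
eef_pos: [0.4308, 0.3032, 0.1044]
eef_rot: [0.0, 0.755, 0.656, -0.001]
contact_force: [0.0, 0.6, -1.7]
width: 0.109
gripper_force: 40.0
```

arm_command([
  {"fingers":1,"translation":[0.1,-1.4,0],"yaw":0.2},
  {"fingers":1,"translation":[0.2,-2.9,0],"yaw":0.4},
  {"fingers":1,"translation":[0.3,-4.4,0],"yaw":0.7},
  {"fingers":1,"translation":[0.5,-6.0,0],"yaw":1.0},
  {"fingers":1,"translation":[0.6,-7.6,0],"yaw":1.3},
  {"fingers":1,"translation":[0.75,-9.1,0],"yaw":1.5},
  {"fingers":1,"translation":[0.8,-10.1,0],"yaw":1.5},
  {"fingers":1,"translation":[0.8,-10.1,-0.5],"yaw":1.5},
])

```text
t: 4.58
eef_pos: [0.4559, 0.001, 0.0894]
eef_rot: [0.001, 0.683, 0.731, 0.0]
contact_force: [0.3, 0.9, -1.4]
width: 0.108
gripper_force: 40.0
```

```bash
python3 - <<'E'
from h import *
import pickle
np.set_printoptions(precision=4,suppress=True)
D={n:cam(n) for n in("wrist","top","scene")};pickle.dump(D,open("d2.pkl","wb"))
e=monitor.observe();print(e["t"],e["eef_pos"],e["eef_rot"],e["contact_force"],e["moment"])
f=lambda I,x,y,w,h,W,H:cv2.resize(np.clip(I[y:y+h,x:x+w]*1.3,0,255).astype(np.uint8),(W,H),interpolation=cv2.INTER_CUBIC)
b=np.hstack([f(D["top"]["img"],300,145,80,120,200,300),f(D["scene"]["img"],255,150,80,110,218,300)])
save("m2.png",np.vstack([cv2.resize(b,(640,459))[:,:],D["wrist"]["img"]])[:,:],.69)
E
```

```text
4.725 [0.4543 0.0042 0.0884] [-0.0011  0.6804  0.7328 -0.0007] [-0.0239  0.1357 -1.2964] [-0.0148  0.108   0.0117]
```

View pics/m2.png

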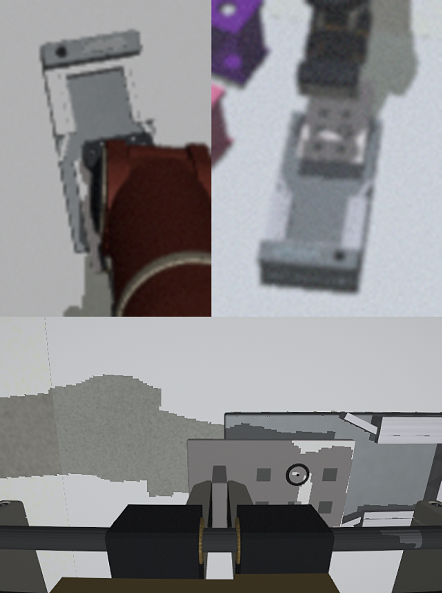

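The tray is held level above the apron. In the wrist view the ring is at about (430,229), and the guide's left and right walls are ahead at x>510. I'll measure the tray relative to the guide.

```bash
cat > lay.py <<'E'
from h import *
np.set_printoptions(precision=4,suppress=True)
import sys
c=cam("wrist");e=monitor.observe();print(e["t"],e["eef_pos"],e["eef_rot"])
g=cv2.cvtColor(c["img"],cv2.COLOR_RGB2GRAY);th=np.radians(4.0)
d=np.array([np.cos(th),np.sin(th)]);n=np.array([-d[1],d[0]])
zt=e["eef_pos"][2]-.0321+.006
m=(g<60).astype(np.uint8);k,l,st,ce=cv2.connectedComponentsWithStats(m)
for i in range(1,k):
    if 15<st[i,4]<900 and st[i,0]>330 and st[i,1]<300: w=onz(c,[ce[i]],zt)[0,:2];print("blob",ce[i].round(1),st[i,2:],"d,n",w@d,w@n)
for a in cv2.createLineSegmentDetector().detect(g)[0].reshape(-1,4):
    p=a.reshape(2,2)
    if np.linalg.norm(p[1]-p[0])>28 and p[:,0].min()>250 and p[:,1].max()<310:
        o=[]
        for z in(zt,.025,.039):
            w=onz(c,p,z)[:,:2];o+=[(w@d).round(4),(w@n).round(4)]
        v=w[1]-w[0];print(p.round(0).ravel(),"tray",o[0],o[1],"deck n",o[3],"lip",o[4],o[5],"ang",np.degrees(np.arctan2(v[1],v[0])).round(1))
E
python3 lay.py
```

```text
4.775 [0.4547 0.0045 0.0888] [-0.0007  0.6801  0.7331 -0.0003]
blob [566.4 148.3] [145  22 518] d,n 0.5823252312267122 0.028045653841366945
blob [549.  163.9] [ 16  39 254] d,n 0.5745228050681377 0.019823301924580775
blob [579.5 151. ] [44  1 44] d,n 0.5897190770968901 0.02674777126361271
blob [621. 152.] [37  1 37] d,n 0.6126801668111298 0.026558592570893845
blob [533.5 171.7] [20 10 22] d,n 0.5669403950576173 0.015589023096635776
blob [633.  237.6] [ 18  75 359] d,n 0.632331090049275 -0.02165718669458736
blob [429.9 228.2] [ 34  32 352] d,n 0.5148976007045557 -0.016113162806836445
blob [623.2 263.7] [15 14 44] d,n 0.6308002166352425 -0.03787909148340196
blob [632.4 272.4] [16  6 52] d,n 0.6380937376583206 -0.043517028295673756
blob [512.7 299.4] [15  7 25] d,n 0.568556310030804 -0.06060735979793392
[343. 272. 451. 272.] tray [0.4682 0.5294] [-0.0428 -0.0424] deck n [-0.0627 -0.0621] lip [0.4701 0.5397] [-0.0553 -0.0548] ang 4.4
[528. 304. 593. 303.] tray [0.5785 0.6187] [-0.0638 -0.0635] deck n [-0.0883 -0.0879] lip [0.5956 0.6413] [-0.0792 -0.0788] ang 4.5
[329. 143. 638. 145.] tr
[... 3075 characters left out ...]
423 0.4458] [-0.0793 -0.0337] ang 89.6
[340. 303. 343. 273.] tray [0.4667 0.4683] [-0.063  -0.0435] deck n [-0.0872 -0.0635] lip [0.4685 0.4703] [-0.0782 -0.0561] ang 89.4
[398. 179. 272. 179.] tray [0.4956 0.4296] [0.0113 0.0109] deck n [0.0032 0.0027] lip [0.5013 0.4263] [0.0062 0.0058] ang -175.6
[272. 253. 270. 192.] tray [0.4285 0.4283] [-0.0314  0.0039] deck n [-0.0488 -0.0058] lip [0.425  0.4248] [-0.0423 -0.0022] ang 94.3
[597. 302. 638. 302.] tray [0.621  0.6475] [-0.0633 -0.0633] deck n [-0.0877 -0.0877] lip [0.644  0.6741] [-0.0786 -0.0786] ang 4.0
[607. 308. 556. 309.] tray [0.6283 0.5962] [-0.067  -0.0674] deck n [-0.0921 -0.0926] lip [0.6523 0.6157] [-0.0828 -0.0833] ang -175.2
```

arm_command([
  {"fingers":1,"translation":[0,-0.21,-0.3],"yaw":0},
  {"fingers":1,"translation":[0,-0.21,-0.8],"yaw":0},
  {"fingers":1,"translation":[0,-0.21,-0.95],"yaw":0},
  {"fingers":1,"translation":[0,-0.21,-1.0],"yaw":0},
  {"fingers":1,"translation":[0,-0.21,-1.0],"yaw":0},
])

```text
t: 5.4
eef_pos: [0.4551, -0.0025, 0.0593]
eef_rot: [0.0, 0.68, 0.733, 0.0]
contact_force: [-0.4, -0.1, -1.6]
width: 0.104
gripper_force: 40.0
```

```bash
python3 lay.py | grep -v "ang -[78]\|ang [789]"
```

```text
5.45 [ 0.4552 -0.0025  0.0594] [0.0002 0.6803 0.7329 0.0002]
blob [592.1 141.4] [ 98   4 296] d,n 0.5964517140578659 0.02502637925087177
blob [589.  158.4] [ 65  46 403] d,n 0.5966793464409132 0.016109349236951967
blob [429.8 228.1] [ 34  32 345] d,n 0.5154068048511536 -0.023032029006399442
blob [632.1 272.5] [16  6 50] d,n 0.6392280945975604 -0.050747672993929106
[343. 272. 451. 272.] tray [0.4686 0.53  ] [-0.0497 -0.0494] deck n [-0.0541 -0.0538] lip [0.4681 0.5275] [-0.0467 -0.0464] ang 4.3
[493. 304. 638. 302.] tray [0.5581 0.6488] [-0.071  -0.0704] deck n [-0.0764 -0.0758] lip [0.5547 0.6425] [-0.0673 -0.0668] ang 4.4
[563. 138. 602. 139.] tray [0.5804 0.6016] [0.0263 0.0261] deck n [0.0256 0.0254] lip [0.5762 0.5967] [0.0268 0.0266] ang 3.4
[602. 139. 638. 140.] tray [0.6015 0.6218] [0.0263 0.0263] deck n [0.0256 0.0255] lip [0.5967 0.6163] [0.0268 0.0268] ang 3.9
[331. 137. 481. 138.] tray [0.4604 0.5369] [0.0258 0.0261] deck n [0.025  0.0254] lip [0.4602 0.5342] [0.0263 0.0266] ang 4.3
[504. 138. 562. 139.] tray [0.5493 0.5798] [0.0263 0.0262] deck n [0.0255 0.0254] lip [0.54
[... 1543 characters left out ...]
p [0.6018 0.5826] [0.025  0.0248] ang -175.6
[272. 176. 326. 176.] tray [0.43   0.4581] [0.0056 0.0055] deck n [0.0039 0.0038] lip [0.4308 0.4579] [0.0068 0.0067] ang 3.9
[588. 192. 638. 192.] tray [0.6003 0.6293] [-0.0021 -0.0019] deck n [-0.0042 -0.004 ] lip [0.5955 0.6235] [-0.0007 -0.0005] ang 4.4
[355. 243. 366. 270.] tray [0.4747 0.4817] [-0.0321 -0.0482] deck n [-0.0357 -0.0525] lip [0.4741 0.4807] [-0.0297 -0.0453] ang -62.7
[417. 179. 272. 179.] tray [0.5059 0.43  ] [0.0044 0.0041] deck n [0.0027 0.0023] lip [0.5042 0.4308] [0.0057 0.0053] ang -175.7
[603. 307. 556. 309.] tray [0.6272 0.5972] [-0.0741 -0.0747] deck n [-0.0796 -0.0803] lip [0.6215 0.5925] [-0.0703 -0.0709] ang -174.8
```

arm_command([
  {"fingers":1,"translation":[0,0.01,-0.05],"yaw":0},
  {"fingers":1,"translation":[0.3,0.03,-0.05],"yaw":0},
  {"fingers":1,"translation":[0.7,0.06,-0.05],"yaw":0},
  {"fingers":1,"translation":[1.2,0.095,-0.05],"yaw":0},
  {"fingers":1,"translation":[1.7,0.13,-0.05],"yaw":0},
  {"fingers":1,"translation":[2.0,0.15,-0.05],"yaw":0},
  {"fingers":1,"translation":[2.0,0.15,-0.05],"yaw":0},
])

```text
t: 6.32
eef_pos: [0.5158, 0.0021, 0.0576]
eef_rot: [0.0, 0.68, 0.733, 0.0]
contact_force: [-0.2, -0.2, -2.2]
width: 0.105
gripper_force: 40.0
```

arm_command([
  {"fingers":1,"translation":[0.4,0.03,0],"yaw":0},
  {"fingers":1,"translation":[0.8,0.055,0],"yaw":0},
  {"fingers":1,"translation":[1.2,0.085,0],"yaw":0},
  {"fingers":1,"translation":[1.35,0.095,-0.02],"yaw":0},
  {"fingers":1,"translation":[1.45,0.1,-0.02],"yaw":0},
  {"fingers":1,"translation":[1.5,0.105,-0.02],"yaw":0},
  {"fingers":1,"translation":[1.5,0.105,-0.02],"yaw":0},
])

```text
t: 7.2
eef_pos: [0.5598, 0.005, 0.0571]
eef_rot: [-0.0, 0.68, 0.733, -0.0]
contact_force: [-1.4, -0.1, 1.0]
width: 0.104
gripper_force: 40.0
```

arm_command([
  {"fingers":1,"translation":[0.05,0.003,0],"yaw":0},
  {"fingers":1,"translation":[0.1,0.007,0],"yaw":0},
  {"fingers":1,"translation":[0.15,0.01,0],"yaw":0},
  {"fingers":1,"translation":[0.15,0.01,0],"yaw":0},
])

```text
t: 7.7
eef_pos: [0.5611, 0.0051, 0.0571]
eef_rot: [-0.003, 0.681, 0.733, -0.002]
contact_force: [-9.0, -0.7, 7.9]
width: 0.106
gripper_force: 40.0
```

arm_command([
  {"fingers":1,"translation":[0.08,0.005,0.03],"yaw":0},
  {"fingers":1,"translation":[0.1,0.007,0.03],"yaw":0},
  {"fingers":1,"translation":[0.1,0.007,0.03],"yaw":0},
])

```text
t: 8.07
eef_pos: [0.5612, 0.0051, 0.0574]
eef_rot: [-0.005, 0.681, 0.733, -0.004]
contact_force: [-12.2, -1.5, 9.5]
width: 0.104
gripper_force: 40.1
```

```bash
python3 - <<'E'
from h import *
import pickle
c=cam("wrist");pickle.dump(c,open("w3.pkl","wb"));save("w3.png",c["img"][100:320,240:640],2)
E
```

```text
(no output)
```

View pics/w3.png

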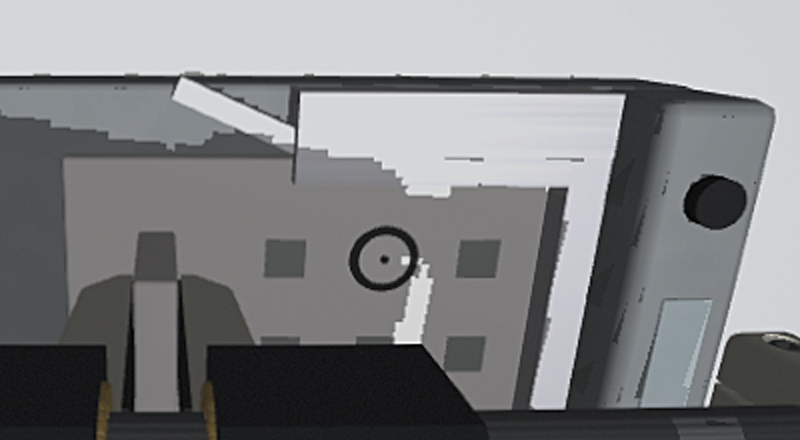

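The wrist view shows the tray in the guide and level, with its front edge at about (514,195) in the full picture. Between it and the white stop bar, whose edge is at about (523,195), is a dark strip. It could be the stop's shaded face or a gap, so I'll check numerically.

```bash
python3 - <<'E'
from h import *
import pickle
np.set_printoptions(precision=4,suppress=True)
c=pickle.load(open("w3.pkl","rb"));th=np.radians(4);d=np.array([np.cos(th),np.sin(th)]);n=np.array([-d[1],d[0]])
P=np.array([[548,190],[520,400],[567,190],[530,400],[295,183],[626,95],[775,105]])/2+[240,100]
for p in P: print(p,[(z,(onz(c,[p],z)[0,:2]@d).round(4),(onz(c,[p],z)[0,:2]@n).round(4)) for z in(.025,.031,.039,.055)])
r=onz(c,[np.array([384,259])/2+[240,100]],.031)[0,:2];print("ring",r,r@d,r@n,"centre d,n",r@d-.022,r@n-.012)
r0=c["img"][195+15,500:545].tolist();print([x[0] for x in r0])
D=pickle.load(open("d0.pkl","rb"))
E
```

```text
[514. 195.] [(0.025, np.float64(0.6682), np.float64(-0.0053)), (0.031, np.float64(0.6647), np.float64(-0.0037)), (0.039, np.float64(0.66), np.float64(-0.0016)), (0.055, np.float64(0.6505), np.float64(0.0025))]
[500. 300.] [(0.025, np.float64(0.6708), np.float64(-0.0711)), (0.031, np.float64(0.6671), np.float64(-0.0674)), (0.039, np.float64(0.6623), np.float64(-0.0623)), (0.055, np.float64(0.6526), np.float64(-0.0523))]
[523.5 195. ] [(0.025, np.float64(0.6736), np.float64(-0.0052)), (0.031, np.float64(0.6698), np.float64(-0.0037)), (0.039, np.float64(0.6649), np.float64(-0.0016)), (0.055, np.float64(0.655), np.float64(0.0026))]
[505. 300.] [(0.025, np.float64(0.6738), np.float64(-0.0711)), (0.031, np.float64(0.6701), np.float64(-0.0674)), (0.039, np.float64(0.6651), np.float64(-0.0623)), (0.055, np.float64(0.6552), np.float64(-0.0523))]
[387.5 191.5] [(0.025, np.float64(0.5981), np.float64(-0.0039)), (0.031, np.float64(0.5969), np.float64(-0.0023)), (0.039, np.float64(0.5953), np.float64(-0.0003)), (0.055, np.float64(0.5921), np.float64(0.0037))]
[553.  147.5] [(0.025, np.float64(0.6853), np.float64(0.0211)), (0.031, np.float64(0.6811), np.float64(0.0218)), (0.039, np.float64(0.6757), np.float64(0.0227)), (0.055, np.float64(0.6647), np.float64(0.0245))]
[627.5 152.5] [(0.025, np.float64(0.7274), np.float64(0.019)), (0.031, np.float64(0.7219), np.float64(0.0198)), (0.039, np.float64(0.7145), np.float64(0.0208)), (0.055, np.float64(0.6998), np.float64(0.0228))]
ring [0.6227 0.0199] 0.6225600664296941 -0.02356222627787781 centre d,n 0.6005600664296941 -0.035562226277877806
[128, 128, 127, 127, 127, 127, 128, 127, 128, 129, 133, 116, 52, 60, 60, 60, 60, 59, 62, 57, 50, 106, 158, 158, 187, 208, 205, 203, 203, 203, 202, 203, 203, 203, 204, 202, 203, 203, 205, 206, 164, 23, 43, 47, 48]
```

The tray's front edge at d≈.665 matches the stop face at .665, so the tray is fully home. I'll release it and rise.

arm_command([
  {"fingers":0.6,"translation":[0,0,0.05],"yaw":0},
  {"fingers":0.6,"translation":[-0.05,0,0.1],"yaw":0},
  {"fingers":0.6,"translation":[-0.1,0,0.1],"yaw":0},
  {"fingers":0.6,"translation":[-0.1,0,0.1],"yaw":0},
  {"fingers":0.6,"translation":[-0.1,0,1.2],"yaw":0},
  {"fingers":0.6,"translation":[-0.1,0,3.0],"yaw":0},
  {"fingers":0.4,"translation":[-0.1,0,5.0],"yaw":-1},
  {"fingers":0.2,"translation":[-0.1,-1,7.0],"yaw":-2.2},
])

```text
t: 9.12
eef_pos: [0.5651, -0.0196, 0.266]
eef_rot: [-0.0, 0.784, 0.62, 0.001]
contact_force: [1.1, -1.1, -0.3]
width: 0.563
gripper_force: 0.0
```

arm_command([
  {"fingers":0,"translation":[0.3,-1.5,0.9],"yaw":-1.3},
  {"fingers":0,"translation":[0.6,-3.2,0.9],"yaw":-2.6},
  {"fingers":0,"translation":[0.9,-5.0,0.9],"yaw":-3.9},
  {"fingers":0,"translation":[1.2,-6.8,0.9],"yaw":-5.2},
  {"fingers":0,"translation":[1.5,-8.4,0.9],"yaw":-6.5},
  {"fingers":0,"translation":[1.7,-9.4,0.9],"yaw":-7.8},
  {"fingers":0,"translation":[1.7,-9.4,0.9],"yaw":-9.0},
  {"fingers":0,"translation":[1.7,-9.4,0.9],"yaw":-9.0},
])

```text
t: 10.12
eef_pos: [0.6157, -0.3045, 0.2903]
eef_rot: [0.0, 0.999, 0.042, -0.0]
contact_force: [0.0, 0.2, -0.4]
width: 0.999
gripper_force: 0.0
```

```bash
python3 - <<'E'
from h import *
import pickle
np.set_printoptions(precision=4,suppress=True)
D={n:cam(n) for n in("wrist","top","scene")};pickle.dump(D,open("d4.pkl","wb"))
e=monitor.observe();print(e["t"],e["eef_pos"],e["eef_rot"],e["joint_positions"])
f=lambda I,x,y,w,h,W,H:cv2.resize(I[y:y+h,x:x+w],(W,H),interpolation=cv2.INTER_CUBIC)
save("m4.png",np.vstack([D["wrist"]["img"],np.hstack([f(D["top"]["img"],300,145,80,100,320,400)[:190],f(D["scene"]["img"],260,180,64,80,320,400)[200:390]])]))
E
```

```text
10.275 [ 0.6158 -0.3035  0.2909] [-0.0002  0.9991  0.0423  0.0002] [ 0.1088  0.7094  0.6602  1.2307 -0.4239  1.3368 -0.7407]
```

View pics/m4.png

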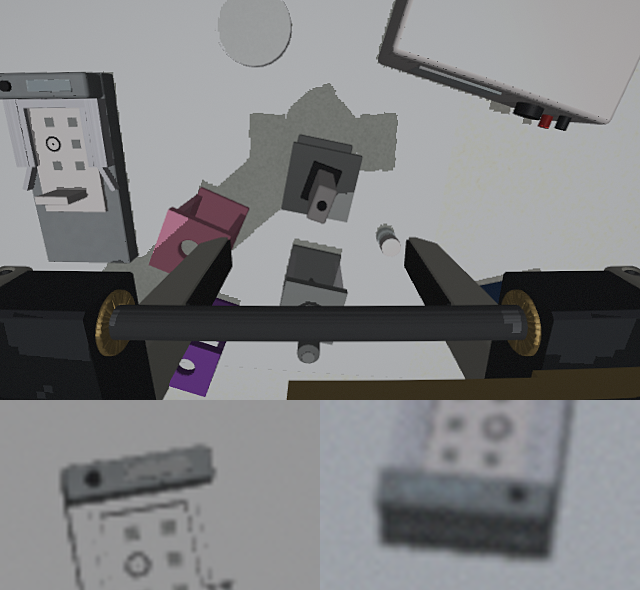

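The tray is still home. The probe's handle end is at about (321,205), with its collar at (322,182); the pen is at (308,353). I'll enlarge the handle to read its yaw.

```bash
python3 - <<'E'
from h import *
import pickle
c=pickle.load(open("d4.pkl","rb"))["wrist"];save("w5.png",np.clip(c["img"][130:230,280:370]*1.2,0,255).astype(np.uint8),6)
g=cv2.cvtColor(c["img"],cv2.COLOR_RGB2GRAY)[130:230,280:370]
for a in cv2.createLineSegmentDetector().detect(cv2.resize(g,None,fx=3,fy=3,interpolation=cv2.INTER_CUBIC))[0].reshape(-1,4)/3:
    p=a.reshape(2,2)
    if np.linalg.norm(p[1]-p[0])>9:
        o=[]
        for z in(.105,.111,.181):
            w=onz(c,p+[280,130],z)[:,:2];o+=[w.round(4).ravel()]
        v=w[1]-w[0];print((p*6).round(0).ravel(),*o,"ang",np.degrees(np.arctan2(v[1],v[0])).round(1))
E
```

```text
[476. 240. 402. 551.] [ 0.6329 -0.3453  0.5775 -0.3388] [ 0.634  -0.3445  0.5795 -0.3381] [ 0.6465 -0.3346  0.6037 -0.3296] ang 173.3
[164. 506.   1. 475.] [ 0.5822 -0.297   0.5854 -0.2687] [ 0.5842 -0.297   0.5874 -0.2693] [ 0.6073 -0.2974  0.6099 -0.2756] ang 83.4
[429. 139. 491. 152.] [ 0.6489 -0.3357  0.6477 -0.346 ] [ 0.6497 -0.335   0.6485 -0.3451] [ 0.6588 -0.3272  0.6579 -0.3351] ang -96.6
[256. 563. 159. 528.] [ 0.5732 -0.3137  0.5781 -0.2965] [ 0.5754 -0.3134  0.5802 -0.2965] [ 0.6004 -0.3102  0.6042 -0.2969] ang 74.2
[120.  23. 431.  88.] [ 0.6634 -0.2839  0.6572 -0.335 ] [ 0.6639 -0.2842  0.6579 -0.3344] [ 0.67   -0.2872  0.6652 -0.3267] ang -96.9
[495. 159. 479. 234.] [ 0.6466 -0.3468  0.6339 -0.3456] [ 0.6474 -0.346   0.6349 -0.3447] [ 0.657  -0.3358  0.6472 -0.3348] ang 174.4
[400. 553. 286. 531.] [ 0.577  -0.3385  0.5794 -0.3184] [ 0.5791 -0.3378  0.5815 -0.318 ] [ 0.6034 -0.3294  0.6052 -0.3139] ang 83.1
[207. 183. 370. 244.] [ 0.6387 -0.3     0.6308 -0.3278] [ 0.6397 -0.2999  0.6319 -0.3273] [ 0.651  -0.2996  0.6448 -0.3211] ang -105.9
[  6. 466.  79.  72.] [ 0.5871
[... 1138 characters left out ...]
-0.3182  0.6322 -0.3055] ang 74.6
[181.  97.  99.  81.] [ 0.6524 -0.2946  0.6539 -0.281 ] [ 0.6532 -0.2947  0.6546 -0.2814] [ 0.6615 -0.2955  0.6627 -0.2851] ang 83.7
[154.  81. 274. 105.] [ 0.6546 -0.29    0.6524 -0.3097] [ 0.6553 -0.2901  0.6531 -0.3095] [ 0.6632 -0.2919  0.6615 -0.3072] ang -96.4
[359. 134. 281. 118.] [ 0.6488 -0.3241  0.6504 -0.3111] [ 0.6496 -0.3236  0.6512 -0.3109] [ 0.6587 -0.3182  0.66   -0.3082] ang 83.1
[246. 110. 191. 100.] [ 0.6512 -0.3053  0.6521 -0.2962] [ 0.6519 -0.3052  0.6528 -0.2963] [ 0.6606 -0.3038  0.6613 -0.2968] ang 84.3
[279. 106. 414. 134.] [ 0.6522 -0.3106  0.6495 -0.333 ] [ 0.6529 -0.3104  0.6503 -0.3324] [ 0.6614 -0.3078  0.6593 -0.3251] ang -96.9
```

View pics/w5.png

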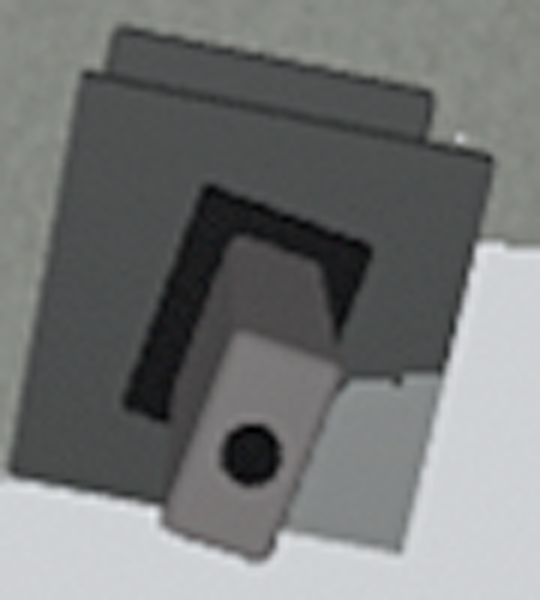

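The handle top is a clean rectangle centred at crop (251,447), with its long axis at -15.5° yaw and its centre at (.6166,-.3079). Next: align, descend and grip.

arm_command([
  {"fingers":0.4,"translation":[0.03,-0.15,0],"yaw":-1.3},
  {"fingers":0.5,"translation":[0.03,-0.15,0],"yaw":-2.54},
  {"fingers":0.5,"translation":[0.03,-0.15,0],"yaw":-2.54},
  {"fingers":0.5,"translation":[0.03,-0.15,-1.2],"yaw":-2.54},
  {"fingers":0.5,"translation":[0.03,-0.15,-2.6],"yaw":-2.54},
  {"fingers":0.5,"translation":[0.03,-0.15,-3.9],"yaw":-2.54},
  {"fingers":0.5,"translation":[0.03,-0.15,-4.7],"yaw":-2.54},
  {"fingers":0.5,"translation":[0.03,-0.15,-4.7],"yaw":-2.54},
])

```text
t: 11.28
eef_pos: [0.6156, -0.3073, 0.1478]
eef_rot: [-0.001, 0.991, -0.134, -0.002]
contact_force: [-0.1, -0.6, 0.4]
width: 0.499
gripper_force: 0.0
```

```bash
python3 - <<'E'
from h import *
np.set_printoptions(precision=4,suppress=True)
e=monitor.observe();r=R.from_quat(e["eef_rot"],scalar_first=True).as_matrix();print(e["eef_pos"],np.degrees(np.arctan2(r[1,0],r[0,0])),e["contact_force"],e["width"])
E
```

```text
[ 0.6156 -0.3073  0.1478] -15.458076310211762 [-0.0809 -0.6416  0.3825] 0.4986088594579633
```

Well aligned. Close.

arm_command([
  {"fingers":0.7,"translation":[0,0,0],"yaw":0},
  {"fingers":1,"translation":[0,0,0],"yaw":0},
  {"fingers":1,"translation":[0,0,0],"yaw":0},
  {"fingers":1,"translation":[0,0,0],"yaw":0},
  {"fingers":1,"translation":[0,0,0],"yaw":0},
  {"fingers":1,"translation":[0,0,0.2],"yaw":0},
  {"fingers":1,"translation":[0,0,0.5],"yaw":0},
], newtons=40)

```text
t: 12.15
eef_pos: [0.6158, -0.3087, 0.1645]
eef_rot: [-0.0, 0.991, -0.136, -0.001]
contact_force: [-0.7, 0.2, -1.2]
width: 0.171
gripper_force: 40.0
```

arm_command([
  {"fingers":1,"translation":[0,0,0.8],"yaw":0},
  {"fingers":1,"translation":[0,0,1.8],"yaw":0},
  {"fingers":1,"translation":[0,0,2.8],"yaw":0},
  {"fingers":1,"translation":[0,0,3.6],"yaw":0},
  {"fingers":1,"translation":[0,0.5,3.7],"yaw":0},
  {"fingers":1,"translation":[0,1.6,3.7],"yaw":0.4},
  {"fingers":1,"translation":[0.05,3.0,3.7],"yaw":0.8},
  {"fingers":1,"translation":[0.1,4.4,3.7],"yaw":1.2},
])

```text
t: 13.15
eef_pos: [0.6188, -0.1738, 0.2744]
eef_rot: [-0.001, 0.999, -0.052, -0.001]
contact_force: [0.7, 0.6, -1.4]
width: 0.171
gripper_force: 40.0
```

arm_command([
  {"fingers":1,"translation":[0.05,1.5,0],"yaw":0.4},
  {"fingers":1,"translation":[0.1,3.0,0],"yaw":0.8},
  {"fingers":1,"translation":[0.15,4.5,0],"yaw":1.2},
  {"fingers":1,"translation":[0.15,5.7,0],"yaw":1.23},
  {"fingers":1,"translation":[0.15,6.4,0],"yaw":1.23},
  {"fingers":1,"translation":[0.15,6.4,-1.0],"yaw":1.23},
  {"fingers":1,"translation":[0.15,6.4,-2.3],"yaw":1.23},
  {"fingers":1,"translation":[0.15,6.4,-2.7],"yaw":1.23},
])

```text
t: 14.15
eef_pos: [0.6218, 0.0153, 0.192]
eef_rot: [-0.0, 0.999, 0.032, -0.003]
contact_force: [-0.1, 0.5, -1.1]
width: 0.168
gripper_force: 40.0
```

```bash
python3 - <<'E'
from h import *
import pickle
np.set_printoptions(precision=4,suppress=True)
D={n:cam(n) for n in("wrist","top","scene")};pickle.dump(D,open("d6.pkl","wb"))
e=monitor.observe();r=R.from_quat(e["eef_rot"],scalar_first=True).as_matrix();print(e["t"],e["eef_pos"],np.degrees(np.arctan2(r[1,0],r[0,0])),e["contact_force"],r[:,2])
f=lambda I,x,y,w,h,W,H:cv2.resize(I[y:y+h,x:x+w],(W,H),interpolation=cv2.INTER_CUBIC)
save("m6.png",np.vstack([f(D["wrist"]["img"],220,110,200,130,600,390),np.hstack([f(D["top"]["img"],300,145,80,50,300,188),f(D["scene"]["img"],260,180,64,40,300,188)])]))
for z in(.031,): print("TCP below",proj(D["wrist"],[[e["eef_pos"][0],e["eef_pos"][1],z]]))
E
```

```text
14.3 [0.624  0.0147 0.1951] 3.732605712076071 [-0.3346 -0.0519 -0.977 ] [ 0.0001 -0.0006 -1.    ]
TCP below [[318.0631 186.0885]]
```

View pics/m6.png

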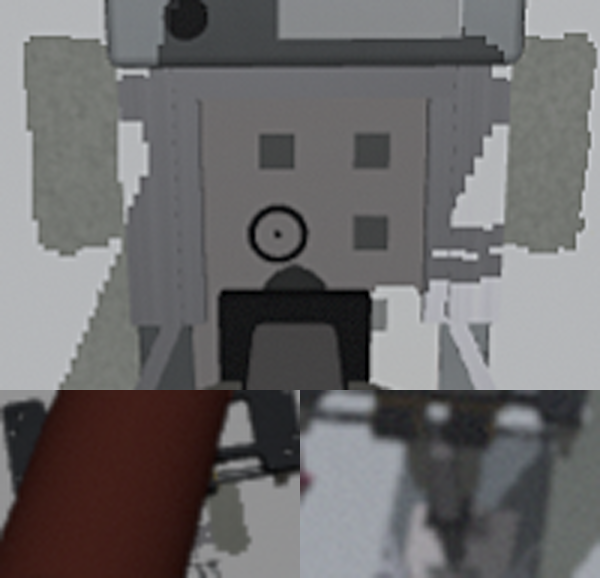

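The ring is at (312.7,188) in the wrist picture. The collar is centred at u≈318, and the point below the TCP is at (318,186). I'll work out the offset.

```bash
cat > off.py <<'E'
from h import *
np.set_printoptions(precision=4,suppress=True)
c=cam("wrist");e=monitor.observe();r=R.from_quat(e["eef_rot"],scalar_first=True).as_matrix();p=e["eef_pos"]
print(e["t"],p,"yaw",np.degrees(np.arctan2(r[1,0],r[0,0])).round(2),"tilt",r[:2,2],"F",e["contact_force"])
g=cv2.cvtColor(c["img"],cv2.COLOR_RGB2GRAY)
k,l,st,ce=cv2.connectedComponentsWithStats((g<75).astype(np.uint8))
for i in range(1,k):
    x,y,w,h,a=st[i]
    if 285<x<345 and 150<y<230 and 14<w<60 and h>8: 
        q=[x+(w-1)/2,y+(h-1)/2];print("ring?",q,st[i],onz(c,[q],.031)[0])
L=cv2.createLineSegmentDetector().detect(cv2.resize(g[130:250,240:410],None,fx=3,fy=3,interpolation=cv2.INTER_CUBIC))[0].reshape(-1,4)/3
zc=p[2]-.0368
for a in L:
    q=a.reshape(2,2)+[240,130]
    if np.linalg.norm(q[1]-q[0])>15:
        w=onz(c,q,.031)[:,:2];v=w[1]-w[0];z=onz(c,q,zc)[:,:2]-p[:2]
        print(q.round(1).ravel(),"deck",w.ravel(),"ang",np.degrees(np.arctan2(v[1],v[0])).round(1),"collar, tool x,y rel TCP",(z@r[:2,:2]).ravel())
E
python3 off.py
```

```text
14.35 [0.6246 0.0145 0.196 ] yaw 3.74 tilt [ 0.0021 -0.0006] F [ 0.463  -0.8295 -1.4753]
[343.8 205.6 343.  238.1] deck [ 0.6088 -0.0121  0.5753 -0.0142] ang -176.4 collar, tool x,y rel TCP [0.0211 0.015  0.0013 0.015 ]
[343.4 237.4 360.9 243.7] deck [ 0.5761 -0.0145  0.5706 -0.0325] ang -107.1 collar, tool x,y rel TCP [ 0.0018  0.0152 -0.0021  0.0255]
[381.9 219.3 380.7 235.2] deck [ 0.5973 -0.0504  0.5808 -0.0511] ang -177.6 collar, tool x,y rel TCP [0.0129 0.0371 0.0032 0.0368]
[358.7 218.5 358.5 201. ] deck [ 0.5967 -0.0277  0.6143 -0.0257] ang 6.2 collar, tool x,y rel TCP [0.0134 0.0237 0.0238 0.0233]
[293.5 206.3 309.  206.4] deck [0.605  0.0361 0.6059 0.0213] ang -86.6 collar, tool x,y rel TCP [ 0.0207 -0.0134  0.0206 -0.0046]
[371.7 229.9 380.6 249.8] deck [ 0.5858 -0.0416  0.5653 -0.0529] ang -151.2 collar, tool x,y rel TCP [ 0.0064  0.0315 -0.006   0.0373]
[327.7 206.5 342.7 206.3] deck [ 0.607   0.0033  0.6081 -0.0111] ang -85.6 collar, tool x,y rel TCP [0.0206 0.0059 0.0207 0.0144]
[292.9 237.3 292.5 206.5] deck [0.573  0.0353 0.6048 0.0371] ang 3.3 collar, tool x,y rel T
[... 1682 characters left out ...]
 tool x,y rel TCP [ 0.0313 -0.0175  0.0446 -0.0172]
[309.8 206.2 326.5 206.3] deck [0.6062 0.0205 0.6071 0.0045] ang -86.6 collar, tool x,y rel TCP [ 0.0208 -0.0042  0.0207  0.0052]
[268.7 247.  280.2 220.2] deck [0.561  0.0589 0.5901 0.0485] ang -19.8 collar, tool x,y rel TCP [-0.0043 -0.0284  0.0124 -0.0212]
[287.1 163.1 287.4 188.1] deck [0.6465 0.0439 0.6226 0.0428] ang -177.1 collar, tool x,y rel TCP [ 0.0453 -0.0164  0.0313 -0.0166]
[286.7 217.3 286.6 193.5] deck [0.5935 0.0422 0.6173 0.0432] ang 2.4 collar, tool x,y rel TCP [ 0.0141 -0.0174  0.0281 -0.0171]
[323.1 133.5 343.1 133.5] deck [ 0.6756  0.0125  0.6768 -0.0056] ang -86.2 collar, tool x,y rel TCP [0.0612 0.0032 0.0612 0.0139]
```

```bash
python3 - <<'E'
from h import *
import pickle
np.set_printoptions(precision=4,suppress=True)
c=pickle.load(open("d6.pkl","rb"))["wrist"];g=cv2.cvtColor(c["img"],cv2.COLOR_RGB2GRAY)[172:201,297:331]
m=(g<70).astype(np.uint8);k,l,st,ce=cv2.connectedComponentsWithStats(m);print(st,ce)
for i in range(1,k):
    q=[st[i,0]+(st[i,2]-1)/2+297,st[i,1]+(st[i,3]-1)/2+172];print(q,onz(c,[q],.031)[0])
c=cam("wrist");e=monitor.observe();print(e["t"],e["eef_pos"],c["p"])
E
```

```text
[[  0   0  34  29 833]
 [  6   6  20  20 130]
 [ 15  15   2   2   3]
 [ 15  26  12   3  20]] [[16.5906 13.4706]
 [15.3308 15.2769]
 [15.3333 15.6667]
 [20.5    27.5   ]]
[np.float64(312.5), np.float64(187.5)] [0.6223 0.0198 0.031 ]
[np.float64(312.5), np.float64(187.5)] [0.6223 0.0198 0.031 ]
[np.float64(317.5), np.float64(199.0)] [0.6114 0.0144 0.031 ]
14.4 [0.6249 0.0145 0.1964] [0.7008 0.0191 0.343 ]
```

arm_command([
  {"fingers":1,"translation":[-0.1,0.19,-0.4],"yaw":0.04},
  {"fingers":1,"translation":[-0.1,0.19,-0.8],"yaw":0.04},
  {"fingers":1,"translation":[-0.1,0.19,-0.9],"yaw":0.04},
  {"fingers":1,"translation":[-0.1,0.19,-0.9],"yaw":0.04},
  {"fingers":1,"translation":[-0.1,0.19,-0.9],"yaw":0.04},
])

```text
t: 15.02
eef_pos: [0.6212, 0.0206, 0.1682]
eef_rot: [0.0, 0.999, 0.036, 0.0]
contact_force: [0.1, 0.5, -0.8]
width: 0.171
gripper_force: 40.0
```

```bash
python3 - <<'E'
from h import *
import pickle
np.set_printoptions(precision=4,suppress=True)
c=cam("wrist");pickle.dump(c,open("w7.pkl","wb"));e=monitor.observe();r=R.from_quat(e["eef_rot"],scalar_first=True).as_matrix();p=e["eef_pos"]
print(e["t"],p,"yaw",np.degrees(np.arctan2(r[1,0],r[0,0])),"tilt",r[:2,2],"F",e["contact_force"])
g=cv2.cvtColor(c["img"],cv2.COLOR_RGB2GRAY)
m=(g<70).astype(np.uint8);k,l,st,ce=cv2.connectedComponentsWithStats(m[160:206,290:345])
for i in range(1,k):
    q=[st[i,0]+(st[i,2]-1)/2+290,st[i,1]+(st[i,3]-1)/2+160]
    if st[i,4]>2: print(q,st[i],onz(c,[q],.031)[0])
E
```

```text
15.075 [0.6211 0.0206 0.1682] yaw 4.082688752424988 tilt [ 0.0009 -0.0001] F [-0.3585  0.5798 -2.0829]
[np.float64(317.5), np.float64(165.5)] [ 22   0  12  12 117] [0.648  0.0221 0.031 ]
[np.float64(318.0), np.float64(195.0)] [ 18  25  21  21 223] [0.6222 0.0198 0.031 ]
[np.float64(317.5), np.float64(195.0)] [27 34  2  3  4] [0.6222 0.0203 0.031 ]
```

arm_command([
  {"fingers":1,"translation":[0.01,0,-0.2],"yaw":0},
  {"fingers":1,"translation":[0.01,0,-0.35],"yaw":0},
  {"fingers":1,"translation":[0.01,0,-0.45],"yaw":0},
  {"fingers":1,"translation":[0.01,0,-0.52],"yaw":0},
  {"fingers":1,"translation":[0.01,0,-0.56],"yaw":0},
  {"fingers":1,"translation":[0.01,0,-0.56],"yaw":0},
  {"fingers":1,"translation":[0.01,0,-0.56],"yaw":0},
])

```text
t: 15.95
eef_pos: [0.6212, 0.0208, 0.1513]
eef_rot: [-0.0, 0.999, 0.036, 0.0]
contact_force: [-0.5, -0.7, 2.0]
width: 0.167
gripper_force: 40.0
```

```bash
cat > fz.py <<'E'
from h import *
import pickle
np.set_printoptions(precision=4,suppress=True)
F=[];
for i in range(6):
    c=cam("wrist");e=monitor.observe();F.append(np.r_[e["contact_force"],e["eef_pos"]])
print(e["t"],np.mean(F,0),np.std(F,0)[:3]);r=R.from_quat(e["eef_rot"],scalar_first=True).as_matrix()
print("yaw",np.degrees(np.arctan2(r[1,0],r[0,0])),"tilt",r[:2,2],e["width"],e["gripper_force"])
pickle.dump(c,open("wl.pkl","wb"))
E
python3 fz.py
```

```text
16.25 [-0.5577  0.0602  2.3503  0.6212  0.0209  0.1512] [0.4109 0.7424 0.4281]
yaw 4.094440266409485 tilt [0.0003 0.0001] 0.17051986886071965 40.00050365924835
```

arm_command([
  {"fingers":1,"translation":[0,0,0.3],"yaw":0},
  {"fingers":1,"translation":[0,0,0.5],"yaw":0},
  {"fingers":1,"translation":[0,0,0.5],"yaw":0},
  {"fingers":1,"translation":[0,0,0.5],"yaw":0},
])

```text
t: 16.75
eef_pos: [0.6208, 0.021, 0.1657]
eef_rot: [-0.0, 0.999, 0.036, -0.0]
contact_force: [-0.7, 0.4, -0.9]
width: 0.172
gripper_force: 40.0
```

```bash
python3 fz.py;python3 fz.py
```

```text
17.05 [ 0.1506 -0.1589 -1.2426  0.6209  0.0209  0.1657] [0.5922 0.5724 0.4955]
yaw 4.093427059785353 tilt [-0.0003  0.    ] 0.17314970698437251 39.99969184398651
17.35 [-0.2326  0.1581 -1.3054  0.6211  0.0209  0.166 ] [0.468  0.4697 0.3108]
yaw 4.093844432887723 tilt [0.0001 0.    ] 0.17315528753164658 39.99969720840454
```

arm_command([
  {"fingers":1,"translation":[0,0,-0.3],"yaw":0},
  {"fingers":1,"translation":[0,0,-0.45],"yaw":0},
  {"fingers":1,"translation":[0,0,-0.5],"yaw":0},
  {"fingers":1,"translation":[0,0,-0.5],"yaw":0},
])

```text
t: 17.85
eef_pos: [0.6216, 0.0207, 0.1515]
eef_rot: [0.0, 0.999, 0.036, 0.001]
contact_force: [0.5, 0.3, 2.1]
width: 0.171
gripper_force: 40.0
```

```bash
python3 fz.py;python3 fz.py
```

```text
18.15 [ 0.9619 -0.312   2.5473  0.6216  0.0207  0.1515] [0.4521 0.2765 0.2393]
yaw 4.092516943109051 tilt [ 0.0012 -0.0001] 0.1701213052796659 40.000582337379456
18.45 [ 1.2594 -0.1393  2.5964  0.6215  0.0208  0.1513] [0.3848 0.4114 0.3392]
yaw 4.092386583511376 tilt [ 0.001  -0.0002] 0.16771639216602563 40.000537633895874
```

arm_command([
  {"fingers":1,"translation":[0,0,0.06],"yaw":0},
  {"fingers":1,"translation":[0,0,0.06],"yaw":0},
  {"fingers":1,"translation":[0,0,0.06],"yaw":0},
])

```text
t: 18.82
eef_pos: [0.6214, 0.0208, 0.1529]
eef_rot: [0.0, 0.999, 0.036, 0.0]
contact_force: [1.5, -0.3, 1.1]
width: 0.169
gripper_force: 40.0
```

```bash
python3 fz.py;python3 fz.py; python3 - <<'E'
from h import *
import pickle
np.set_printoptions(precision=4,suppress=True)
D={n:cam(n) for n in("top","scene")};c=pickle.load(open("wl.pkl","rb"))
f=lambda I,x,y,w,h,W,H:cv2.resize(I[y:y+h,x:x+w],(W,H),interpolation=cv2.INTER_CUBIC)
save("m8.png",np.hstack([f(c["img"],240,110,160,130,480,390),f(D["scene"]["img"],265,175,60,75,312,390)]))
g=cv2.cvtColor(c["img"],cv2.COLOR_RGB2GRAY);k,l,st,ce=cv2.connectedComponentsWithStats((g<70).astype(np.uint8)[160:230,290:345])
for i in range(1,k):
    q=[st[i,0]+(st[i,2]-1)/2+290,st[i,1]+(st[i,3]-1)/2+160]
    if st[i,4]>2: print(q,st[i],onz(c,[q],.031)[0])
E
```

```text
19.125 [ 2.2968 -0.1666  1.6943  0.6214  0.0208  0.1529] [0.2871 0.4811 0.5191]
yaw 4.097423772107108 tilt [ 0.0004 -0.0001] 0.16976157259928373 40.00041961669922
19.425 [ 2.2528 -0.5012  1.7432  0.6212  0.0208  0.1529] [0.4677 0.3187 0.5813]
yaw 4.092934017434399 tilt [ 0.0003 -0.    ] 0.1675074580017376 40.0003445148468
[np.float64(318.0), np.float64(168.5)] [ 22   3  13  12 139] [0.6483 0.022  0.031 ]
[np.float64(318.0), np.float64(209.0)] [   3   29   51   41 1408] [0.6142 0.0196 0.031 ]
```

View pics/m8.png

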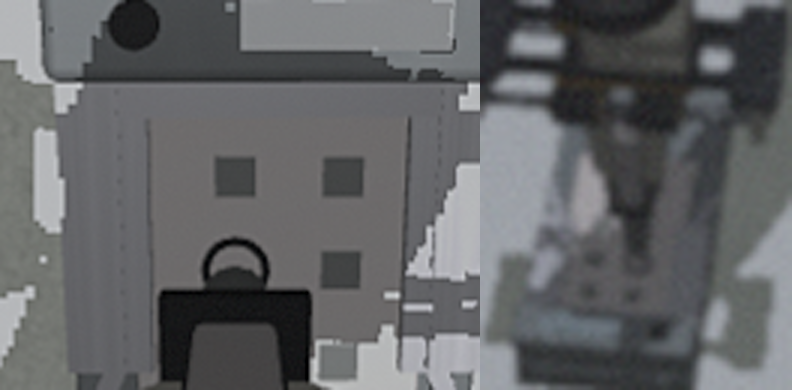

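The probe stands on the ring, and the squares show that the tray hasn't moved. The tip force is about 3.0 N, but there is a 2.3 N sideways drag; a 0.9 mm shift should relieve it.

arm_command([
  {"fingers":1,"translation":[0.03,0,0],"yaw":0},
  {"fingers":1,"translation":[0.03,0,0],"yaw":0},
  {"fingers":1,"translation":[0.03,0,0],"yaw":0},
])

```text
t: 19.9
eef_pos: [0.6215, 0.0209, 0.1526]
eef_rot: [-0.0, 0.999, 0.036, -0.001]
contact_force: [0.7, 0.2, 2.5]
width: 0.167
gripper_force: 40.0
```

```bash
python3 fz.py;python3 fz.py
```

```text
20.2 [-0.1237 -0.6254  2.0929  0.6215  0.0209  0.1526] [0.664  0.7183 0.2346]
yaw 4.092169578860397 tilt [-0.0013  0.0002] 0.16894830094492433 40.00036597251892
20.5 [-0.3727 -0.5433  2.3039  0.6216  0.0209  0.1527] [0.3559 0.3431 0.4568]
yaw 4.092253999040416 tilt [-0.0011  0.0002] 0.17172780875231342 40.00031232833862
```

arm_command([
  {"fingers":1,"translation":[0,0,0.03],"yaw":0},
  {"fingers":1,"translation":[0,0,0.03],"yaw":0},
  {"fingers":1,"translation":[0,0,0.03],"yaw":0},
])

```text
t: 20.88
eef_pos: [0.6217, 0.0209, 0.1536]
eef_rot: [-0.0, 0.999, 0.036, -0.0]
contact_force: [-1.2, -0.3, 1.7]
width: 0.172
gripper_force: 40.0
```

```bash
python3 fz.py;python3 fz.py
```

```text
21.175 [-1.5594 -0.3164  1.374   0.6217  0.0209  0.1536] [0.747  0.6001 0.6476]
yaw 4.092276622651043 tilt [-0.0008  0.0001] 0.17045194736602948 40.00030875205994
21.475 [-1.6781 -0.574   1.2386  0.6217  0.0209  0.1536] [0.4472 0.3301 0.5939]
yaw 4.092706473833285 tilt [-0.0007  0.0001] 0.1704907870161664 40.00031590461731
```

arm_command([
  {"fingers":1,"translation":[-0.01,0,-0.02],"yaw":0},
  {"fingers":1,"translation":[-0.01,0,-0.02],"yaw":0},
  {"fingers":1,"translation":[-0.01,0,-0.02],"yaw":0},
])

```text
t: 21.85
eef_pos: [0.6217, 0.0209, 0.1532]
eef_rot: [-0.0, 0.999, 0.036, -0.0]
contact_force: [-2.2, -0.9, 1.4]
width: 0.172
gripper_force: 40.0
```

```bash
python3 fz.py;python3 fz.py; python3 - <<'E'
from h import *
import pickle
c=pickle.load(open("wl.pkl","rb"));g=cv2.cvtColor(c["img"],cv2.COLOR_RGB2GRAY);k,l,st,ce=cv2.connectedComponentsWithStats((g<70).astype(np.uint8)[150:185,290:345])
for i in range(1,k):
    q=[st[i,0]+(st[i,2]-1)/2+290,st[i,1]+(st[i,3]-1)/2+150]
    if st[i,4]>50: print(q,st[i],onz(c,[q],.031)[0])
E
```

```text
22.15 [-1.6152 -0.4921  1.818   0.6217  0.0209  0.1531] [0.3232 0.3656 0.5664]
yaw 4.093596731703642 tilt [-0.0001  0.0001] 0.17172564267654192 40.00037133693695
22.45 [-1.7611 -0.7475  1.6632  0.6217  0.0209  0.1531] [0.6641 0.2067 0.3541]
yaw 4.095604318484037 tilt [-0.0001  0.0001] 0.17030137707876505 40.00032663345337
[np.float64(318.5), np.float64(169.0)] [ 23  13  12  13 132] [0.64829532 0.02164095 0.031     ]
```

The tip force is about 3.0 N, which is half way in. The probe is upright, the yaw matches the tray and the tray is still home, so I'm handing in.

```bash
python3 -c "
from workcell import workorder
print(workorder.hand_in())"
```

```text
the job is handed in; nothing more can be done
None
```

The job is handed in at about 22 s on the robot's clock: the tray is home against the stop, and the probe is held upright with its tip pressed about half way (about 3 N, judged from the wrist force) inside the ring, its broad faces parallel to the tray's long sides.

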